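# Open the tight jar of laundry powder in its clamping stand

### The arm

A 6-joint arm with a two-finger parallel gripper is mounted at the origin on the work surface. World frame = base frame: x ahead of the robot, y to its left, z up, the work surface at z = 0. Lengths are in mm, angles in rad, forces in N, time in s.
With the tool pointing down it reaches from about 350 to 875 mm from the base axis. Payload 4.2 kg.
Tool frame: the origin (TCP) lies midway between the tips of the shut fingers; the grasp point (between the pads) lies bot.hold_point_z behind it (bot.hold_point_z is the distance from the TCP to the grasp point, in mm); z points along the fingers, y is the line along which they close (so a half turn about z gives the same grasp; the last joint's range is limited). The gripper opens to 87 mm and grips with 3 to 60 N. Pads are 19 mm wide; open, the fingers measure 117 mm over their backs; the gripper's body (75 mm by 190 mm) begins 51 mm behind the grasp point.
Start: joints at [1.468, 0.385, 0.008, 0, -1.194, -0.259], TCP at [221.191, 584.529, 222.55] pointing down, gripper open.
Joint ranges: [-3.14, 3.14], [-1.21, 2.06], [-1.07, 1.41], [-3.16, 2.05], [-2.99, -0.16], [-3.1, 3.1]. Speed limits (rad/s): [2.79, 2.79, 3.14, 3.14, 3.14, 3.14].

### API

Orientations are given as a unit quaternion [w, x, y, z].
In Python, from rig import state, eyes, bot gives the robot as it stands. The module is installed in compiled form; this text tells all that it offers.
- The arm moves only by the tool apply_moves, never from a script. Its argument "plan" is a list of rows, each an object with "travel": the shift along the world's x, y, z in cm, a list of three; "yaw": the turn about the world's z in degrees. In form: [{"travel": [x, y, z], "yaw": yaw}, ...]. A call has 1 to 10 rows; each row shifts and turns the commanded pose from where the row before left it; what a row does not reach is not made up. A row lasts 1/8 s, in which the tool goes at most 62.5 mm and 10.7 degrees, less where a joint would pass 70% of its speed; a pose out of reach is approached as far as the arm can. A call is refused whole if a number of a shift passes 6.25 or a number of a turn 10.7, either way. A call with a gripper value outside its range is refused whole. "jaw" is the opening, from 0 (shut) to 1 (fully open), set as the call begins (left out, the last holds). The fingers move at their own pace and stop on an object; the grip force is fixed at half the most. Time passes only in rows, so rows that do not move let the fingers close. It gives the time, the measured TCP pose, the force, the opening and the grip force at its end, in the units of the state.
- state(): the state, without advancing time (a new reading comes with each control period).
- eyes.snapshot(name): name is "scene" or "top" or "wrist"; returns the picture (384x512x3 uint8, red, green, blue); there is no depth.
- eyes.camera_info(name): a dict with "intrinsics" (3x3 intrinsics, pixels), "rvec" (rotation vector, rad) and "tvec" (3), from world to camera coordinates, as OpenCV has them. Camera axes: x right, y down, z forward; pixel columns grow to the right and rows downward; lengths in mm; the calibration is good to about 2 mm. A picture is of the moment at which its call begins: read the wrist's pose just before it. camera_info takes no time and is no camera call; for the wrist camera it gives the pose at the moment of the call.
- bot.sign_off(): hands the job in; it is judged then, once.
The state is a dict: "time_s": time; "q": joint angles; "qd": joint speeds; "joint_efforts": joint torques, N m; "eef_pos": TCP position; "tool_rot": TCP orientation; "ft_force": force on the tool from outside, world axes, zero at the start; "wrist_torque": the same for the moment, N m; "width": finger opening in mm; "gripper_force": force on a finger pad.
Only numpy, scipy, OpenCV 4.12 (cv2) and the standard library are available. Lean on these libraries where they do the work, as an engineer would, in place of code of your own. Each camera call takes 0.05 s, during which the arm holds its last target. There are 200 camera calls.

### The job

Slide the orange jaw of the stand up against the green jar until the jar is pinned firmly against the back stop, so that it cannot turn with its lid. Then grip the tight blue cap, unscrew it anticlockwise until its thread lets go (a little under a quarter turn), lift it off without lifting or tipping the jar, and finish still holding the cap level in the gripper a few centimetres straight above the open mouth. Leave the jar clamped and do not disturb the bottles, the cup or the brush nearby.

Things in the scene. Friction and masses are not known exactly. Their poses are not given: they have to be found in the camera images.
- stand: Grey clamping stand fixed to the worktop; position and yaw vary. Origin: on the worktop, where the jar's axis stands once clamped. Base plate 290 x 110 x 8 mm, from x = -232 to +58 mm. Fixed back stop at the +x end: face at x = +33 mm, 110 mm wide, top at z 60 mm. +x points from the jaw to the back stop; no side walls.
- jaw (a joint): Orange jaw sliding along the stand's +x to the back stop; value in m, 0 = fully back, 0 to 0.025 at the start. Its jar-side face (90 mm wide, top at z 54 mm) lies at stand x = -93 mm + value; the jar is pinned at value 0.060. Slides under about 8 N and stays where it is left.
- jaw_tab (a point): Centre of the top edge of the jaw's upright orange tab, 91 mm above the worktop. Tab 12 mm thick (stand x), 40 mm wide (stand y), rising 70 mm above the jaw's foot; its centre is 51 mm behind (-x) the jaw's jar-side face. Push it from behind (clear there) or grip it across its width.
- jar: Loose green square jar, white labels, 0.27 to 0.55 kg. Origin: centre of its underside, on the stand's base, 8 mm above the worktop. Body 66 x 66 mm, 80 mm tall, then a shoulder narrower than the cap up to 92 mm, white neck with its rim at 117 mm. Starts 4 to 12 mm short of its clamped place, sides within 0.06 rad of the stand's. Unclamped, it turns with the cap.
- jar_mouth (a point): Centre of the neck's rim, 117 mm above the jar's origin.
- cap: Blue ribbed cap, 60 mm wide (62 over ribs), 26 mm tall, 35 g. Origin: centre of its lower edge, 94 mm above the jar's origin when screwed on. x axis along the jar's x at the start. Tight: about 0.25 N m to turn; does not rise as it turns. Turned anticlockwise from above relative to the jar, held down by the thread up to 1.01 rad, free to lift from 1.05 to 1.40, stop at 1.43.
- softener: Bystander: red bottle with white cap, 76 mm in diameter, 190 mm tall; origin at the centre of its underside.
- detergent: Bystander: white bottle with blue cap, 86 mm in diameter, 210 mm tall; origin at the centre of its underside.
- dosing_cup: Bystander: open yellow cup, 64 mm wide, 50 mm tall; origin at the centre of its underside.
- brush: Bystander: flat cleaning brush with a wooden handle, about 200 mm long, lying flat on the worktop.
Not all that is in view belongs to the job. Of the things like the cap, leave any that is brown, pink or turquoise; of the rest the larger one is meant.

How it is judged:
By the outcome, as a careful person would: the job done as asked, in the order asked, and still so for the second after the job is handed in, while the arm keeps its last pose, push and grip.
It also fails if it takes over 64 s, if anything falls off the work surface, if the arm or the gripper's body presses on something with over 40 N, if the wrist force passes 120 N, or if a joint passes its speed limit or range.

## Working session

There is one attempt and no reset: what is moved stays moved. The work goes in short steps, Python scripts to look and compute and a tool call to move; the robot and the scene stay as the last step left them, time stands still between calls to the robot, and variables do not carry over. Pictures are saved under pics/ and viewed, at most 10 in all, crops included, and the job is handed in when it is done.

Besides the shell and the picture viewer there is one more tool, called after "Call:" by a JSON object that holds its "api" and its "payload". apply_moves: Moves the arm, as the interface text tells. Its arguments: {"type":"object","properties":{"plan":{"type":"array","items":{"type":"object","properties":{"travel":{"type":"array","items":{"type":"number"}},"yaw":{"type":"number"}}}},"jaw":{"type":"number"}},"required":["plan"]}

```bash
mkdir -p pics
cat > h.py <<'E'
import numpy as np, cv2
from rig import state, eyes, bot
def cam(n):
    c=eyes.camera_info(n); K=np.array(c["intrinsics"],float); R=cv2.Rodrigues(np.array(c["rvec"],float))[0]; t=np.array(c["tvec"],float).ravel()
    return K,R,t
def onplane(c,uv,z):
    K,R,t=c; uv=np.atleast_2d(uv).astype(float)
    d=(R.T@np.linalg.inv(K)@np.c_[uv,np.ones(len(uv))].T).T; o=-R.T@t
    return o+d*((z-o[2])/d[:,2])[:,None]
def proj(c,P):
    K,R,t=c; p=(K@(R@np.atleast_2d(P).T+t[:,None])).T
    return p[:,:2]/p[:,2:]
def save(n,img): cv2.imwrite("pics/"+n+".png",img[:,:,::-1])
E
python3 - <<'E'
from h import *
s=state(); print({k:np.round(v,3) for k,v in s.items()}, bot.hold_point_z)
a=eyes.snapshot("top");b=eyes.snapshot("scene")
np.save("top.npy",a);np.save("scene.npy",b)
save("top1",a);save("scene1",b)
for n in("top","scene","wrist"):
    K,R,t=cam(n);print(n,K[0,0],np.round(-R.T@t),np.round(R[2],2))
E
```

```text
{'time_s': np.float64(0.0), 'q': array([ 1.468e+00,  3.860e-01,  7.000e-03, -1.000e-03, -1.194e+00,
       -2.590e-01]), 'qd': array([ 0.001, -0.001,  0.001, -0.   , -0.001, -0.001]), 'joint_efforts': array([-1.0000e-03, -3.9066e+01,  1.8740e+01,  4.2200e+00,  1.1000e-02,
       -0.0000e+00]), 'eef_pos': array([220.968, 583.986, 221.46 ]), 'tool_rot': array([ 0.001,  0.984, -0.18 , -0.   ]), 'ft_force': array([ 0.555, -0.132,  0.51 ]), 'wrist_torque': array([-0.041, -0.005, -0.029]), 'gripper_force': np.float64(0.0), 'width': np.float64(86.804)} 18.700000000000003
top 431.59782913297386 [ 396.  -22. 1186.] [ 0.17  0.02 -0.99]
scene 434.344104210494 [1670. -125.  885.] [-0.81  0.08 -0.59]
wrist 277.93142536254504 [282. 561. 385.] [-0.23  0.08 -0.97]
```

View pics/top1.png

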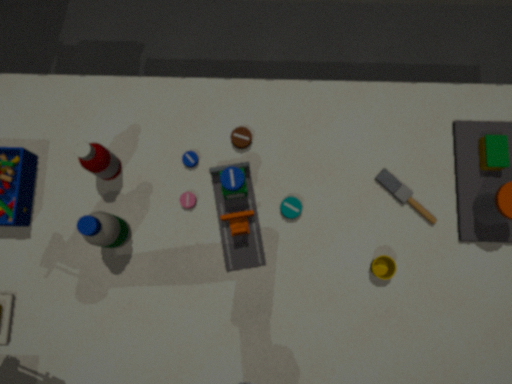

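View pics/scene1.png

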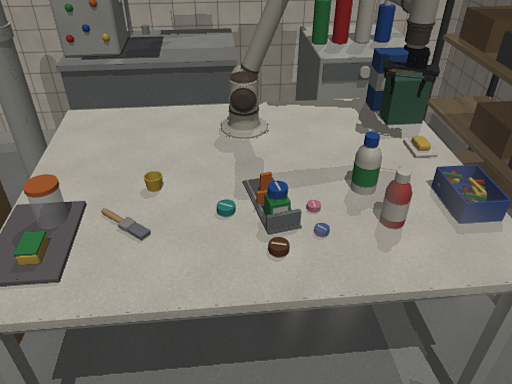

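The top view shows the stand around px (238,215), with the orange jaw and tab near (238,225) and the blue cap on the jar at (233,179). The other caps (brown, turquoise, pink, small blue) are loose around it. The scene view agrees: the tab is on the robot side and the back stop is farther away.

Run:
```python
from h import *
a=np.load("top.npy");c=cam("top")
crop=a[150:285,190:310]; cv2.imwrite("pics/crop1.png",cv2.resize(crop[:,:,::-1],None,fx=4.4,fy=4.4,interpolation=cv2.INTER_CUBIC))
hsv=cv2.cvtColor(a,cv2.COLOR_RGB2HSV)
def comps(m,z,name,minA=20):
    n,l,st,ce=cv2.connectedComponentsWithStats(m.astype(np.uint8))
    for i in range(1,n):
        x,y,w,h,A=st[i]
        if A<minA or not(180<x<310 and 140<y<290): continue
        p=np.argwhere(l==i)[:,::-1].astype(np.float32)
        r=cv2.minAreaRect(p)
        bx=cv2.boxPoints(r)
        print(name,A,np.round(ce[i],1),np.round(onplane(c,ce[i],z)[0],1));print(np.round(bx,1).tolist(),np.round(onplane(c,bx,z)[:,:2],0).tolist())
H,S,V=[hsv[...,i].astype(int) for i in range(3)]
comps((H>100)&(H<125)&(S>130)&(V>60),128,"blue")
comps((H>3)&(H<18)&(S>180)&(V>90),54,"orange")
comps((V<130)&(V>40)&(S<70),8,"grey",300)
```

```text
blue 136 [190.  159.2] [668.  158.2 128. ]
[[180.0, 159.0], [190.0, 149.0], [199.5, 158.5], [189.5, 168.5]] [[668.0, 184.0], [695.0, 160.0], [670.0, 134.0], [644.0, 158.0]]
blue 364 [231.6 177.9] [622.4  51.1 128. ]
[[220.0, 167.0], [243.0, 167.0], [243.0, 189.0], [220.0, 189.0]] [[650.0, 81.0], [651.0, 24.0], [595.0, 22.0], [593.0, 79.0]]
orange 128 [236.6 214.2] [540.4  39.2  54. ]
[[220.5, 214.89999389648438], [252.60000610351562, 209.60000610351562], [253.1999969482422, 213.5], [221.10000610351562, 218.8000030517578]] [[537.0, 82.0], [554.0, -3.0], [544.0, -5.0], [527.0, 80.0]]
orange 158 [238.6 227. ] [506.7  33.   54. ]
[[229.3000030517578, 223.3000030517578], [246.39999389648438, 219.89999389648438], [248.3000030517578, 229.6999969482422], [231.1999969482422, 233.1999969482422]] [[516.0, 58.0], [526.0, 13.0], [500.0, 7.0], [490.0, 52.0]]
```

View pics/crop1.png

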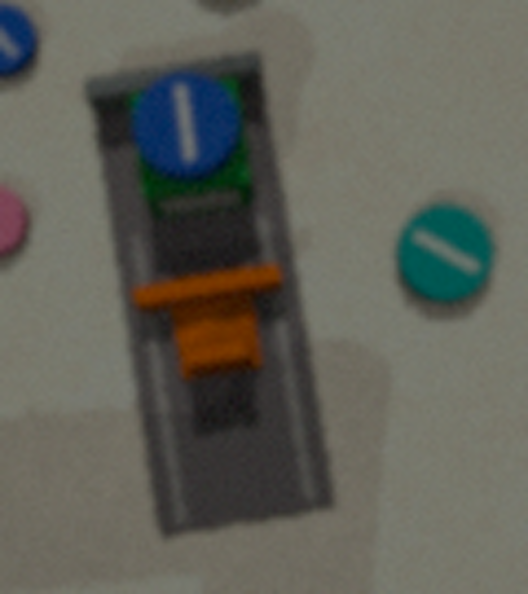

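The crop shows the plate's near corners at crop px (165,535) and (331,505), the back stop's top edge from (88,82) to (260,55), the cap at (187,124), and the jaw plate with the tab behind it.

Run:
```python
from h import *
c=cam("top"); f=lambda u,v:(u/4.4+190-.4,v/4.4+150-.4)
n=onplane(c,[f(165,535),f(331,505)],8)[:,:2]; b=onplane(c,[f(88,80),f(259,53)],60)[:,:2]
e=onplane(c,[f(112,215),f(165,535),f(285,215),f(331,505)],8)[:,:2]
print(n,b,np.linalg.norm(n[0]-n[1]),np.linalg.norm(b[0]-b[1]))
ang=lambda d:np.degrees(np.arctan2(d[1],d[0]))
print("yaw", ang(b.mean(0)-n.mean(0)),ang(n[0]-n[1])-90,ang(b[0]-b[1])-90,ang(e[0]-e[1]),ang(e[2]-e[3]),np.linalg.norm(b.mean(0)-n.mean(0)))
d=(b.mean(0)-n.mean(0));d/=np.linalg.norm(d)
print("origin",n.mean(0)+232*d,b.mean(0)-58*d, "cap",onplane(c,[(231.7,178)],128))
j=onplane(c,[f(133,290),f(280,267),f(136,310),f(283,285)],54)[:,:2];print("jaw top",j)
t=onplane(c,[f(180,376),f(262,364)],91);t2=onplane(c,[f(176,350),f(258,340)],91);print("tab",t,t2)
```

```text
[[391.27738871  61.85144052]
 [412.3574623  -39.15718308]] [[663.04723246 115.95263378]
 [682.73079793  12.28065069]] 103.18484163705567 105.52403909560928
yaw 11.01599434717102 11.78819036904143 10.750439812984553 11.8150198977844 10.553317528446689 276.16014971530956
origin [629.54256569  55.67838777] [615.95773015  53.03382747] cap [[622.14624604  50.91137645 128.        ]]
jaw top [[535.80115898  83.57388526]
 [552.19487479  -4.31771167]
 [523.78400488  81.25820488]
 [541.34247982  -6.44013346]]
tab [[482.11710013  50.87259911  91.        ]
 [490.37608528   3.81745365  91.        ]] [[497.05300406  53.76205317  91.        ]
 [504.18176483   6.56078598  91.        ]]
```

Call:
{"api": "apply_moves", "payload": {"plan": [{"travel":[1.5,-3.5,1.5],"yaw":3},{"travel":[2,-4.7,1.5],"yaw":3},{"travel":[2,-4.7,0],"yaw":3},{"travel":[2,-4.7,0],"yaw":3},{"travel":[2,-4.7,0],"yaw":3},{"travel":[2,-4.7,0],"yaw":3},{"travel":[2,-4.7,0],"yaw":3},{"travel":[2,-4.7,0],"yaw":3},{"travel":[2,-4.7,0],"yaw":3},{"travel":[2,-4.7,0],"yaw":3}], "jaw": 0}}

```text
time_s: 1.35
eef_pos: [416.3, 124.8, 252.4]
tool_rot: [-0.0, 0.997, 0.082, -0.0]
ft_force: [0.2, -1.1, 0.1]
width: 1.8
gripper_force: 0.0
```

Call:
{"api": "apply_moves", "payload": {"plan": [{"travel":[1.5,-4,0],"yaw":1.7},{"travel":[1.5,-4,-1],"yaw":0},{"travel":[1.1,-2.5,-3],"yaw":0},{"travel":[0,0,-3],"yaw":0},{"travel":[0,0,0],"yaw":0},{"travel":[0,0,0],"yaw":0}]}}

```text
time_s: 2.1
eef_pos: [457.9, 21.9, 183.5]
tool_rot: [0.0, 0.995, 0.096, 0.001]
ft_force: [-0.1, 0.6, 0.9]
width: 0.6
gripper_force: 0.0
```

Run:
```python
from h import *
s=state(); print(np.round(s["q"],3),s["eef_pos"],s["tool_rot"],s["ft_force"])
a=eyes.snapshot("wrist");c=cam("wrist");save("w1",a);np.save("w1.npy",a)
print(np.round(proj(c,[[624-129.5,54-25.5,91],[622,51,128],[624,54,125],s["eef_pos"]])))
```

```text
[ 4.040e-01  1.350e-01 -4.430e-01  1.000e-03 -9.910e-01  1.359e+00] [457.85666407  21.85970356 183.53299785] [5.25182678e-05 9.95380604e-01 9.60046101e-02 7.52104478e-04] [-0.10654491  0.62172219  0.89555932]
[[256. 153.]
 [260. -32.]
 [256. -34.]
 [256. 229.]]
```

View pics/w1.png

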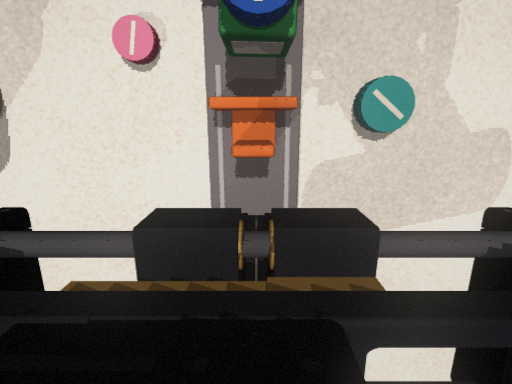

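The wrist view shows the tab's top edge at about (253,152) against a predicted (256,153). The stand's edges run vertical in the image, so the tool is aligned and behind the tab. Next I lower and push.

Call:
{"api": "apply_moves", "payload": {"plan": [{"travel":[0,0,-4],"yaw":0},{"travel":[0,0.1,-5],"yaw":0},{"travel":[0,0.1,-4],"yaw":0},{"travel":[0,0,0],"yaw":0},{"travel":[0.49,0.1,0],"yaw":0},{"travel":[0.49,0.1,0],"yaw":0},{"travel":[0.49,0.1,0],"yaw":0},{"travel":[0.49,0.1,0],"yaw":0},{"travel":[0.49,0.1,0],"yaw":0},{"travel":[0.49,0.1,0],"yaw":0}]}}

```text
time_s: 3.4
eef_pos: [482.6, 28.2, 51.8]
tool_rot: [0.001, 0.995, 0.095, -0.005]
ft_force: [-8.3, 0.8, 5.6]
width: 0.5
gripper_force: 4.2
```

Call:
{"api": "apply_moves", "payload": {"plan": [{"travel":[0.4,0.08,0],"yaw":0},{"travel":[0.4,0.08,0],"yaw":0},{"travel":[0.4,0.08,0],"yaw":0},{"travel":[0.4,0.08,0],"yaw":0},{"travel":[0.4,0.08,0],"yaw":0}]}}

```text
time_s: 4.03
eef_pos: [502.5, 32.1, 51.8]
tool_rot: [0.001, 0.995, 0.095, -0.005]
ft_force: [-8.6, -0.4, 6.0]
width: 0.3
gripper_force: 4.1
```

Call:
{"api": "apply_moves", "payload": {"plan": [{"travel":[0.35,0.07,0],"yaw":0},{"travel":[0.35,0.07,0],"yaw":0},{"travel":[0.3,0.06,0],"yaw":0},{"travel":[0.3,0.06,0],"yaw":0},{"travel":[0.2,0.04,0],"yaw":0},{"travel":[0.2,0.04,0],"yaw":0}]}}

```text
time_s: 4.78
eef_pos: [519.5, 35.5, 51.8]
tool_rot: [0.001, 0.995, 0.095, -0.005]
ft_force: [-8.0, -1.0, 5.4]
width: 0.1
gripper_force: 4.1
```

Call:
{"api": "apply_moves", "payload": {"plan": [{"travel":[0.2,0.04,0],"yaw":0},{"travel":[0.1,0.02,0],"yaw":0}]}}

```text
time_s: 5.03
eef_pos: [522.5, 36.1, 51.8]
tool_rot: [0.001, 0.995, 0.095, -0.005]
ft_force: [-8.8, -1.6, 5.7]
width: 0.5
gripper_force: 4.1
```

Call:
{"api": "apply_moves", "payload": {"plan": [{"travel":[0.1,0.02,0],"yaw":0},{"travel":[0.1,0.02,0],"yaw":0}]}}

```text
time_s: 5.28
eef_pos: [523.2, 36.3, 51.8]
tool_rot: [0.001, 0.995, 0.095, -0.006]
ft_force: [-10.7, -0.7, 8.8]
width: 0.4
gripper_force: 5.5
```

Call:
{"api": "apply_moves", "payload": {"plan": [{"travel":[0.1,0.02,0],"yaw":0},{"travel":[0.1,0.02,0],"yaw":0}]}}

```text
time_s: 5.52
eef_pos: [525.1, 36.6, 51.8]
tool_rot: [0.001, 0.995, 0.095, -0.006]
ft_force: [-12.7, -0.6, 9.8]
width: 0.1
gripper_force: 6.1
```

Run:
```python
from h import *
s=state(); print(s["eef_pos"],s["ft_force"],s["gripper_force"])
a=eyes.snapshot("wrist");save("w2",a);a=eyes.snapshot("top");np.save("top2.npy",a);
cv2.imwrite("pics/top2.png",cv2.resize(a[150:285,190:310,::-1],None,fx=4.4,fy=4.4,interpolation=cv2.INTER_CUBIC))
```

```text
[525.07065568  36.59404758  51.81892145] [-12.6637867   -0.62590947   9.79780028] 6.084938105195761
```

View pics/w2.png

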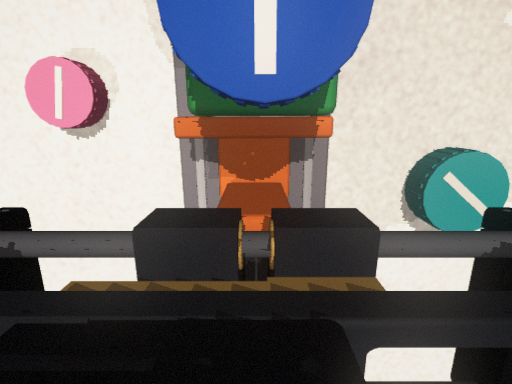

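The wrist view shows the orange jaw face at row ~127 touching the green jar body, with the blue cap above it. I keep pushing until the force rises steeply.

Call:
{"api": "apply_moves", "payload": {"plan": [{"travel":[0.1,0.02,0],"yaw":0},{"travel":[0.1,0.02,0],"yaw":0}]}}

```text
time_s: 5.88
eef_pos: [526.5, 36.8, 51.8]
tool_rot: [0.001, 0.995, 0.095, -0.007]
ft_force: [-12.4, -0.2, 8.8]
width: 0.5
gripper_force: 6.2
```

Call:
{"api": "apply_moves", "payload": {"plan": [{"travel":[0.1,0.02,0],"yaw":0},{"travel":[0.1,0.02,0],"yaw":0}]}}

```text
time_s: 6.12
eef_pos: [528.5, 37.2, 51.8]
tool_rot: [0.001, 0.995, 0.095, -0.007]
ft_force: [-11.3, 0.2, 9.4]
width: 0.2
gripper_force: 6.1
```

Call:
{"api": "apply_moves", "payload": {"plan": [{"travel":[0.1,0.02,0],"yaw":0},{"travel":[0.1,0.02,0],"yaw":0}]}}

```text
time_s: 6.38
eef_pos: [529.7, 37.4, 51.7]
tool_rot: [0.001, 0.995, 0.095, -0.008]
ft_force: [-16.0, 0.3, 12.6]
width: 0.3
gripper_force: 7.6
```

Call:
{"api": "apply_moves", "payload": {"plan": [{"travel":[0.1,0.02,0],"yaw":0},{"travel":[0.0,0.0,0],"yaw":0}]}}

```text
time_s: 6.62
eef_pos: [529.6, 37.4, 51.5]
tool_rot: [0.001, 0.995, 0.095, -0.009]
ft_force: [-15.4, 0.3, 12.1]
width: 0.2
gripper_force: 7.9
```

Call:
{"api": "apply_moves", "payload": {"plan": [{"travel":[0.1,0.02,0],"yaw":0},{"travel":[0.0,0.0,0],"yaw":0}]}}

```text
time_s: 6.88
eef_pos: [529.6, 37.3, 51.4]
tool_rot: [0.002, 0.995, 0.095, -0.01]
ft_force: [-17.8, -0.4, 13.0]
width: 0.2
gripper_force: 8.9
```

Call:
{"api": "apply_moves", "payload": {"plan": [{"travel":[0.1,0.02,0],"yaw":0},{"travel":[0.0,0.0,0],"yaw":0}]}}

```text
time_s: 7.12
eef_pos: [529.5, 37.3, 51.4]
tool_rot: [0.002, 0.995, 0.094, -0.011]
ft_force: [-20.8, 0.6, 16.2]
width: 0.3
gripper_force: 10.0
```

Call:
{"api": "apply_moves", "payload": {"plan": [{"travel":[0.1,0.02,0],"yaw":0},{"travel":[0.1,0.02,0],"yaw":0},{"travel":[0.0,0.0,0],"yaw":0}]}}

```text
time_s: 7.5
eef_pos: [529.5, 37.1, 51.2]
tool_rot: [0.002, 0.995, 0.094, -0.013]
ft_force: [-25.0, 1.2, 19.1]
width: 0.6
gripper_force: 12.0
```

Run:
```python
from h import *
s=state(); print(s["eef_pos"],s["ft_force"],s["gripper_force"])
a=eyes.snapshot("top");c=cam("top");np.save("top3.npy",a)
hsv=cv2.cvtColor(a,cv2.COLOR_RGB2HSV);H,S,V=[hsv[...,i].astype(int) for i in range(3)]
for nm,m,z in(("cap",(H>100)&(H<125)&(S>130)&(V>50),128),("jaw",(H>3)&(H<18)&(S>170)&(V>80),54)):
    n,l,st,ce=cv2.connectedComponentsWithStats(m.astype(np.uint8))
    for i in range(1,n):
        x,y,w,h,A=st[i]
        if A>20 and 200<x<300 and 140<y<290: print(nm,A,st[i][:4],ce[i],onplane(c,(x+w/2-.5,y+h/2-.5),z)[0])
```

```text
[529.45765022  37.14841379  51.21234662] [-24.98064848   1.24732693  19.05999863] 11.99974233051762
cap 61 [223 165  20   8] [233.70491803 167.62295082] [646.62769942  49.82485787 128.        ]
```

Call:
{"api": "apply_moves", "payload": {"plan": [{"travel":[-0.4,-0.08,0],"yaw":0},{"travel":[-0.6,-0.12,0],"yaw":0},{"travel":[-1,-0.2,0],"yaw":0},{"travel":[-1.5,-0.3,0],"yaw":0},{"travel":[-1,-0.2,2],"yaw":0},{"travel":[0,0,5],"yaw":0},{"travel":[0,0,5],"yaw":0},{"travel":[0,0,5],"yaw":0},{"travel":[2.5,0.5,2],"yaw":0},{"travel":[2,0.4,0],"yaw":0}], "jaw": 0}}

```text
time_s: 8.8
eef_pos: [542.9, 41.0, 245.4]
tool_rot: [-0.001, 0.995, 0.096, 0.003]
ft_force: [0.3, 1.1, -0.2]
width: 0.2
gripper_force: 0.0
```

Call:
{"api": "apply_moves", "payload": {"plan": [{"travel":[2,0.4,0],"yaw":0},{"travel":[0,0,0],"yaw":0},{"travel":[0,0,0],"yaw":0}], "jaw": 1}}

```text
time_s: 9.18
eef_pos: [560.7, 44.4, 242.3]
tool_rot: [-0.0, 0.995, 0.096, -0.0]
ft_force: [-1.0, -0.7, -0.2]
width: 22.8
gripper_force: 0.0
```

Run:
```python
from h import *
s=state(); print(s["eef_pos"],s["tool_rot"],s["q"],s["ft_force"],s["width"])
c=cam("wrist");a=eyes.snapshot("wrist");save("w3",a);np.save("w3.npy",a)
ct=cam("top");b=eyes.snapshot("top");np.save("top4.npy",b);save("top4",b)
for nm,a,c in(("wrist",a,c),("top",b,ct)):
    hsv=cv2.cvtColor(a,cv2.COLOR_RGB2HSV);H,S,V=[hsv[...,i].astype(int) for i in range(3)]
    m=(H>100)&(H<125)&(S>130)&(V>40)
    n,l,st,ce=cv2.connectedComponentsWithStats(m.astype(np.uint8))
    for i in range(1,n):
        x,y,w,h,A=st[i]
        if A>100: print(nm,A,st[i][:4],ce[i],onplane(c,(x+w/2-.5,y+h/2-.5),128)[0],onplane(c,[(x-.5,y+h/2),(x+w-.5,y+h/2)],128)[:,:2])
```

```text
[560.71290411  44.39260673 242.27779714] [-2.09031580e-05  9.95423437e-01  9.55614503e-02 -4.36800517e-04] [ 3.66924187e-01  2.65233139e-01 -1.16065325e-01 -2.95446245e-04
 -1.19032835e+00  1.39539698e+00] [-0.96000944 -0.69899428 -0.153519  ] 22.83308621092938
wrist 957 [154  24  37  40] [172.10971787  43.00731452] [677.66517102 144.29499984 128.        ] [[674.045126   160.74646112]
 [680.46143677 127.74316732]]
wrist 2721 [229  84  62  64] [259.25909592 115.89158398] [630.84371091  54.01322178 128.        ] [[624.68982536  83.25750043]
 [636.08524269  24.58319158]]
top 675 [  0 148  24  78] [ 12.61925926 186.56444444] [585.39781745 603.81769455 128.        ] [[583.29611271 634.01446499]
 [584.94668108 573.31869108]]
```

View pics/w3.png

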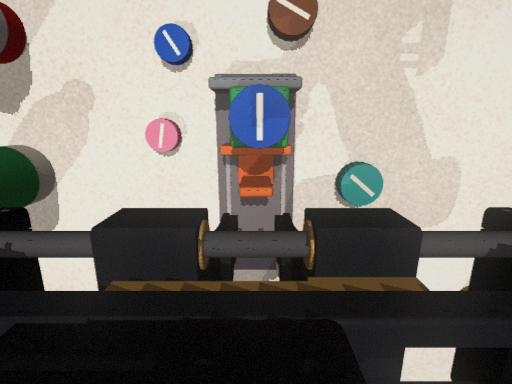

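The wrist view shows the cap (centre about (260,115)) on the jar between the back stop (row ~82) and the orange jaw (row ~150). The jar is square to the stand and pinned. Next I refine the cap centre from its far edge.

Run:
```python
from h import *
a=np.load("w3.npy");c=cam("wrist")
hsv=cv2.cvtColor(a,cv2.COLOR_RGB2HSV);H,S,V=[hsv[...,i].astype(int) for i in range(3)]
m=((H>100)&(H<125)&(S>130)&(V>40)).astype(np.uint8); m[:, :215]=0;m[:,300:]=0;m[160:]=0
m=cv2.morphologyEx(m,cv2.MORPH_CLOSE,np.ones((9,9)))
p=max(cv2.findContours(m,0,1)[0],key=cv2.contourArea)[:,0].astype(float)
P=onplane(c,p,128)[:,:2]; d=np.array([.981,.193])
u=P@d; lat=P@np.array([-.193,.981]); print("along",u.min(),u.max(),"lat",lat.min(),lat.max())
k=u>np.median(u)-3
A=np.c_[2*P[k],np.ones(k.sum())];s=np.linalg.lstsq(A,(P[k]**2).sum(1),rcond=None)[0];print("circle far half",s[:2],np.sqrt(s[2]+s[:2]@s[:2]))
t=np.load("top.npy");ct=cam("top");print("det top",onplane(ct,[(90,226),(96,157)],[200,185][0]))
b=np.load("top3.npy")
```

```text
along 599.3077468812056 658.0694818047286 lat -98.26751148637263 -39.28591418130631
circle far half [630.03614722  54.13247   ] 29.289830670084058
det top [[485.16979263 367.83021997 200.        ]
 [648.87311393 369.00989953 200.        ]]
```

Call:
{"api": "apply_moves", "payload": {"plan": [{"travel":[1.8,0.3,0],"yaw":-8},{"travel":[1.8,0.3,0],"yaw":-8},{"travel":[1.8,0.2,-1],"yaw":-8},{"travel":[1.5,0.2,-2],"yaw":-8},{"travel":[0,0,-3],"yaw":-8},{"travel":[0,0,-2],"yaw":0},{"travel":[0,0,-1],"yaw":0},{"travel":[0,0,0],"yaw":0}]}}

```text
time_s: 10.28
eef_pos: [630.2, 54.4, 152.4]
tool_rot: [0.0, 0.968, -0.251, -0.0]
ft_force: [0.2, -0.6, -0.1]
width: 86.6
gripper_force: 0.0
```

Run:
```python
from h import *
s=state(); print(s["eef_pos"],s["tool_rot"],s["q"],s["ft_force"],s["width"])
c=cam("wrist");a=eyes.snapshot("wrist");save("w4",a)
print(proj(c,[[630,54,128],[630,54,102],s["eef_pos"]]))
```

```text
[630.2197494   54.43072781 152.40568231] [ 2.58534465e-04  9.68107583e-01 -2.50534536e-01 -2.94881582e-04] [ 3.41592105e-01  4.51518145e-01 -6.97196893e-02  1.12701788e-04
 -1.05033671e+00  7.22683379e-01] [ 0.16545941 -0.61885315 -0.05670355] 86.60583592746883
[[256.07074947 216.15006251]
 [255.99001657 205.4398816 ]
 [255.39581749 229.05626763]]
```

View pics/w4.png

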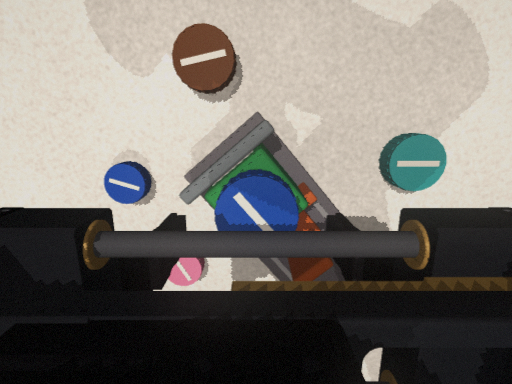

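The wrist view shows the cap centred at column ~258 between the fingers (~173 and ~342), so the tool is laterally aligned to about 1 mm. I descend and grip.

Call:
{"api": "apply_moves", "payload": {"plan": [{"travel":[-0.05,-0.1,-1],"yaw":0},{"travel":[0,0,-1.5],"yaw":0},{"travel":[0,0,-1.5],"yaw":0},{"travel":[0,0,-1],"yaw":0},{"travel":[0,0,-0.5],"yaw":0},{"travel":[0,0,0],"yaw":0}]}}

```text
time_s: 11.08
eef_pos: [630.1, 53.5, 97.1]
tool_rot: [0.0, 0.968, -0.251, -0.0]
ft_force: [0.7, 0.4, -0.7]
width: 87.1
gripper_force: 0.0
```

Call:
{"api": "apply_moves", "payload": {"plan": [{"travel":[0,0,0],"yaw":0},{"travel":[0,0,0],"yaw":0},{"travel":[0,0,0],"yaw":0},{"travel":[0,0,0],"yaw":0},{"travel":[0,0,0],"yaw":0}], "jaw": 0}}

```text
time_s: 11.7
eef_pos: [630.4, 53.8, 97.9]
tool_rot: [-0.0, 0.968, -0.251, 0.0]
ft_force: [-0.6, 0.3, 1.6]
width: 59.8
gripper_force: 30.0
```

Call:
{"api": "apply_moves", "payload": {"plan": [{"travel":[0,0,0],"yaw":3},{"travel":[0,0,0],"yaw":4},{"travel":[0,0,0],"yaw":4},{"travel":[0,0,0],"yaw":4},{"travel":[0,0,0],"yaw":5},{"travel":[0,0,0],"yaw":5},{"travel":[0,0,0],"yaw":5},{"travel":[0,0,0],"yaw":5},{"travel":[0,0,0],"yaw":5}]}}

```text
time_s: 12.82
eef_pos: [630.4, 54.3, 97.9]
tool_rot: [-0.001, 0.995, 0.097, 0.001]
ft_force: [-1.0, 2.2, 1.4]
width: 59.9
gripper_force: 30.0
```

Run:
```python
from h import *
s=state(); print(s["eef_pos"],s["q"],s["ft_force"],s["wrist_torque"],s["width"])
print(np.degrees(2*np.arctan2(s["tool_rot"][2],s["tool_rot"][1])))
a=eyes.snapshot("wrist");save("w5",a)
```

```text
[630.43079581  54.25658511  97.87517712] [ 3.40763917e-01  5.03994522e-01 -1.32759224e-01 -9.84176023e-04
 -9.32536173e-01  1.42402672e+00] [-1.00714552  2.19158674  1.40959478] [ 0.70487958  0.03916931 -0.25141094] 59.9301794496255
11.08149263281387
```

View pics/w5.png

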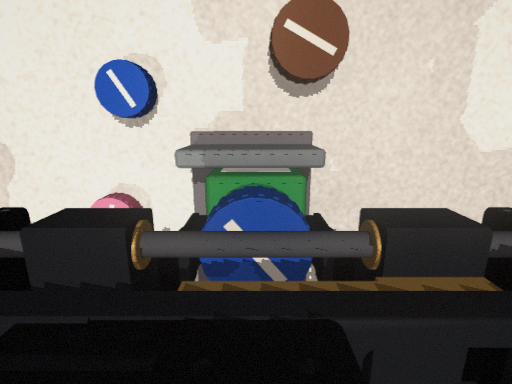

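The view shows the cap's stripe turned about 40° with the gripper while the green jar stays square to the back stop. The wrist torque is -0.25 N m, as expected, so I continue to about 70°.

Call:
{"api": "apply_moves", "payload": {"plan": [{"travel":[0,0,0],"yaw":5},{"travel":[0,0,0],"yaw":5},{"travel":[0,0,0],"yaw":5},{"travel":[0,0,0],"yaw":5},{"travel":[0,0,0],"yaw":5},{"travel":[0,0,0],"yaw":4},{"travel":[0,0,0],"yaw":0},{"travel":[0,0,0],"yaw":0}]}}

```text
time_s: 13.88
eef_pos: [630.4, 54.0, 98.0]
tool_rot: [-0.0, 0.94, 0.341, 0.001]
ft_force: [-1.3, 3.9, 2.6]
width: 60.1
gripper_force: 30.0
```

Run:
```python
from h import *
s=state(); print(s["eef_pos"],s["q"],s["ft_force"],s["wrist_torque"],s["width"])
print(np.degrees(2*np.arctan2(s["tool_rot"][2],s["tool_rot"][1])))
```

```text
[630.4159212   54.01072612  98.00137736] [ 3.40679628e-01  5.03898963e-01 -1.32828348e-01 -2.72783361e-04
 -9.32920269e-01  1.92674265e+00] [-1.30758266  3.88267863  2.57871372] [ 1.09165793  0.19010642 -0.11247958] 60.096107255917936
39.904426993610144
```

Call:
{"api": "apply_moves", "payload": {"plan": [{"travel":[0,0,0.1],"yaw":0},{"travel":[0,0,0.2],"yaw":0},{"travel":[0,0,0.2],"yaw":0}]}}

```text
time_s: 14.25
eef_pos: [630.3, 53.5, 102.4]
tool_rot: [0.0, 0.94, 0.342, 0.0]
ft_force: [1.6, 3.0, -1.6]
width: 60.0
gripper_force: 30.0
```

Call:
{"api": "apply_moves", "payload": {"plan": [{"travel":[0,0,0.5],"yaw":0},{"travel":[0,0,0.6],"yaw":0},{"travel":[0,0,0.7],"yaw":0},{"travel":[0,0,0.8],"yaw":0},{"travel":[0,0,0.8],"yaw":0},{"travel":[0,0,0.8],"yaw":0},{"travel":[0,0,0.6],"yaw":0},{"travel":[0,0,0.4],"yaw":0},{"travel":[0,0,0],"yaw":0},{"travel":[0,0,0],"yaw":0}]}}

```text
time_s: 15.5
eef_pos: [629.9, 53.5, 154.2]
tool_rot: [-0.0, 0.94, 0.342, -0.0]
ft_force: [-0.4, -0.9, -0.9]
width: 60.1
gripper_force: 30.0
```

Run:
```python
from h import *
s=state(); print(s["eef_pos"],s["ft_force"],s["wrist_torque"],s["width"],s["gripper_force"])
w=eyes.snapshot("wrist");b=eyes.snapshot("scene")
z=cv2.resize(b[140:270,190:350],None,fx=3,fy=3,interpolation=cv2.INTER_CUBIC)
o=np.zeros((480,800,3),np.uint8);o[:390,:480]=z;o[:240,480:]=cv2.resize(w,(320,240));save("end",o)
c=cam("scene");print(proj(c,[[630,54,125],[630,54,160]]))
```

```text
[629.85378741  53.4908082  154.20267445] [-0.42456702 -0.86376328 -0.87597889] [-0.10749814 -0.08345965  0.04507308] 60.05644013041183 29.999926769232843
[[278.14465111 187.56452514]
 [278.55335888 177.92405667]]
```

View pics/end.png

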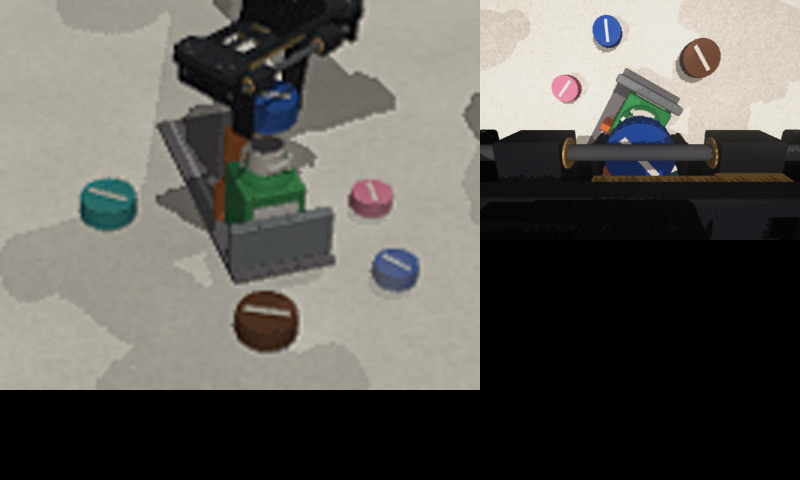

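The end view shows the blue cap held level in the gripper above the white open neck (scene crop ~(270,110) over (267,155)). The jar is upright and still pinned between the orange jaw and the back stop.

```bash
python3 -c "
from rig import bot
print(bot.sign_off())"
```

```text
the job is handed in; nothing more can be done
None
```

The job is handed in: the jar is clamped against the back stop, and the blue cap was turned about 69° anticlockwise, lifted off freely, and is held level about 33 mm above the open mouth.

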